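Clamp up a bonded block in the bonding jig

ROBOT

A 6-joint arm with a two-finger parallel gripper is mounted at the origin on the work surface. World frame = base frame: x ahead of the robot, y to its left, z up, the work surface at z = 0. Lengths are in mm, angles in rad, forces in N, time in s.
With the tool pointing down it reaches from about 350 to 875 mm from the base axis. Payload 4.2 kg.
Tool frame: the origin (TCP) lies at the very end of the fingers, on their centre line; the grasp point (between the pads) lies 19 mm behind it; z points along the fingers, y is the line along which they close (so a half turn about z gives the same grasp; the last joint's range is limited). The gripper opens to 85 mm and grips with 20 to 120 N. Pads are 22 mm wide; open, the fingers measure 114 mm over their backs; the gripper's body (76 mm by 85 mm) begins 54 mm behind the grasp point. The pads swing forward as they close: fully open they stand 13 mm farther back than shut.
Start: joints at [1.515, 0.385, 0.008, 0, -1.194, -0.259], TCP at [193.484, 594.275, 231.312] pointing down, gripper open.
Joint ranges: [-3.14, 3.14], [-1.21, 2.06], [-1.07, 1.41], [-3.16, 2.05], [-2.99, -0.16], [-3.1, 3.1]. Speed limits (rad/s): [2.79, 2.79, 3.14, 3.14, 3.14, 3.14].

INTERFACE

Orientations are given as a unit quaternion [x, y, z, w].
In Python, from bench import read_state, get_image, get_calibration, job_done gives the robot as it stands.
- The arm moves only by the shell command python3 -m creep 'ROWS'. ROWS is a JSON object of lists of equal length, an entry for each row: "translation": the shift along the world's x, y, z in cm, a list of three; "delta_rot": the turn, a rotation vector about the world's x, y, z in degrees, a list of three; "hand": the finger opening in cm, from 0 to 8.54. A call has 1 to 8 rows; each row is the pose to reach, as a shift and turn from the pose commanded when the call began; what a row does not reach only later rows make up. A row lasts 1/8 s, in which the tool goes at most 62.5 mm and 10.7 degrees, less where a joint would pass 70% of its speed; a pose out of reach is approached as far as the arm can. A call with a gripper value outside its range is refused whole. The fingers move at their own pace and stop on an object; the grip force is fixed at half the most. Time passes only in rows, so rows that repeat a pose let the fingers close. It gives the time, the measured TCP pose, the force, the opening and the grip force at its end, in the units of the state.
- read_state(): the state, without advancing time (a new reading comes with each control period).
- get_image(name): name is "scene" or "side" or "wrist"; returns (picture, depth): 384x512x3 uint8, red, green, blue; 384x512 float32, mm along the optical axis (not along the pixel's ray), 0 where there is no reading.
- get_calibration(name): a dict with "intrinsics" (3x3 intrinsics, pixels), "xyz" and "attitude" of the camera in the world. Camera axes: x right, y down, z forward; pixel columns grow to the right and rows downward; lengths in mm; the calibration is good to about 2 mm. The wrist camera is an equidistant fisheye: a pixel r from the principal point sees the ray r / f radians off the axis. A picture is of the moment at which its call begins: read the wrist's pose just before it. get_calibration takes no time and is no camera call; for the wrist camera it gives the pose at the moment of the call.
- job_done(): hands the job in; it is judged then, once.
The state is a dict: "clock": time; "joints": joint angles; "joint_vel": joint speeds; "joint_efforts": joint torques, N m; "position": TCP position; "ee_rot": TCP orientation; "contact_force": force on the tool from outside, world axes, zero at the start; "wrist_torque": the same for the moment, N m; "gripper_width": finger opening in mm; "grasp_force": force on a finger pad.
Only numpy, scipy, OpenCV 4.12 (cv2) and the standard library are available. Lean on these libraries where they do the work, as an engineer would, in place of code of your own. Each camera call takes 0.05 s, during which the arm holds its last target. There are 200 camera calls.

TASK

Take the green-topped bonded block out of the blue tray and set it flat in the nest of the bonding jig, long way along the cheeks, then lower the steel pressure plate onto it, boss up, between the cheeks, and swing the red toggle-clamp handle fully down so that the clamp holds the plate. Lower the block and the plate into place in the gripper, never let them drop. Leave the orange-topped block, the tape roll, the C-clamp and the glass dome where they are.

Things in the scene. Friction and masses are not known exactly. Their poses are not given: they have to be found in the camera images.
- block: The bonded block to load: green top half, yellow bond line, aluminium lower half; 62 long (x) by 44 wide (y) by 30 mm high, 0.14-0.28 kg. Origin: centre of the underside, z up. Either end may lead. In the tray only its long sides (44 apart) can be gripped, in the jig only its ends (62 apart): put it down and retake it between.
- spare: A cured block of the same size and frame with an orange top, in the tray's other lane. Leave it.
- tray: Fixed blue plastic tray, 146 (x) by 164 (y) by 42 mm high, walls and floor 4 thick. Origin: centre of the underside. A divider along x makes two lanes centred at y = -40 and +40, each 138 long (x) by 76 wide (y) inside. A block lies in each, its length across the lane (along y); which lane holds which varies. Tray and jig may swap sides.
- mat: Fixed dark grey set-down mat, 100 (x) by 140 (y) by 2 mm thick, origin at the centre of its underside. Clear at the start: a free place to put the block down. It, the pressure plate and the tape roll lie in a row ahead of the robot, in any order.
- plate: Loose steel pressure plate, 58 long (x) by 44 wide (y) by 10 mm thick, with a dark steel boss, 24 (x) by 24 (y), standing 26 above its middle (36 high in all); 0.22-0.34 kg. Origin: centre of the underside, z up. Pick it by the boss. Either end may lead.
- jig: Fixed bonding jig on an aluminium base plate 130 (x) by 190 (y) by 12 mm thick. Origin: centre of the underside. The nest is at y = -55. A grey riser, 50 wide in x, from y = 8 to y = 82 and 76 high, carries the toggle clamp, whose side plates reach 120 high.
- nest (a point): Centre of the nest's floor, 15 mm above the jig's underside, axes as the jig's. Grey cheeks, 56 long (x), 10 thick, 49 high, have inner faces at y = -25 and 25, the top 10 flaring out by 4. Lips 4 high, 6 thick, at x = -35 and 35 (inner faces); ends open above. Block seats on the floor, plate on the block (underside 30 up), lengths along x: 3 mm free each side.
- clamp_handle (a joint): Handle angle, rad: 0 = fully down (level, towards jig +y; clamp shut, a hard stop), 1.2-1.34 at the start (nearly upright, open). Turns about the jig's x axis through handle_pivot and stays where it is left. Pushing its end over and down towards jig +y takes 6 to 13 N.
- handle_pivot (a point): Point on the handle's hinge axis, fixed to the jig at x = 0, y = 66, z = 112 mm of it; axes as the jig's.
- handle_tip (a point): End of the red handle on its centre line, 95 mm from the pivot; the handle is 20 thick. y runs out along the handle; z is square to it, up when the handle is level.
- clamp_bar (a joint): Angle of the steel clamp bar above level, rad; the linkage makes it 1.45 times the handle angle. Pivot at y = 22, z = 105 of the jig; the bar is 87 long, 20 wide, 12 mm thick. 0: level over the nest. At the start 1.74-1.95: up and leaning back from the nest, highest point about 195 mm, spindle towards the nest (not past jig y = 0).
- clamp_foot: Spring-loaded black rubber foot on the clamp bar's spindle, 20 mm across. Origin: centre of its lower face. Shut on a loaded jig it bears on the boss (66 above the nest floor) and gives 6 mm, at 0.6 N per mm.
- tape: Loose roll of cream masking tape lying flat, 90 across, 25 mm high, origin at the centre of its underside. Leave it.
- cclamp: Loose grey C-clamp lying flat, about 66 (x) by 125 (y) by 14 mm high, origin below its middle. Leave it.
- dome: Loose clear glass dome, 104 across, 52 mm high, origin at the centre of its underside. Leave it.
Things that resemble listed ones, but are neither listed nor needed, are in the scene too. What is shaped like the block but purple is not meant. Several things have the shape of the plate; the one meant has the colours described above.

How it is judged (in metres and radians):
On the way, in this order (a step that is already met when the one before it is completed fails the run):
1. the block is lowered into the nest in the gripper and stands flat on its floor (x of block in the frame of nest between -0.006 and 0.006 m and y of block in the frame of nest between -0.006 and 0.006 m and z of block in the frame of nest between -0.005 and 0.005 m and angle between the x axis of block and the x axis of nest, either way round below 0.15 rad and angle between block's own z axis and vertical below 0.06 rad and contact force between the fingers and block above 0.5 N), for 0.04 s.
2. the plate is lowered onto the seated block in the gripper (x of block in the frame of nest between -0.006 and 0.006 m and y of block in the frame of nest between -0.006 and 0.006 m and z of block in the frame of nest between -0.0025 and 0.0025 m and angle between the x axis of block and the x axis of nest, either way round below 0.15 rad and angle between each of block, plate's own z axis and vertical below 0.06 rad and x of plate in the frame of nest between -0.008 and 0.008 m and y of plate in the frame of nest between -0.006 and 0.006 m and z of plate in the frame of nest between 0.025 and 0.035 m and angle between the x axis of plate and the x axis of nest, either way round below 0.2 rad and contact force between the fingers and plate above 0.5 N), for 0.04 s.
3. the clamp handle is down and the foot bears on the plate (x of block in the frame of nest between -0.006 and 0.006 m and y of block in the frame of nest between -0.006 and 0.006 m and z of block in the frame of nest between -0.0025 and 0.0025 m and angle between the x axis of block and the x axis of nest, either way round below 0.15 rad and angle between each of block, plate's own z axis and vertical below 0.06 rad and x of plate in the frame of nest between -0.008 and 0.008 m and y of plate in the frame of nest between -0.006 and 0.006 m and z of plate in the frame of nest between 0.027 and 0.033 m and angle between the x axis of plate and the x axis of nest, either way round below 0.2 rad and value of joint clamp_handle below 0.06 rad and contact force between clamp_foot and plate above 0.5 N), for 0.2 s.
At the end, for the whole second after the job is handed in: Block flat in the nest (6 mm of centre, 2.5 mm of the floor, 0.15 rad); plate flat on it, boss up (8 mm along, 6 mm across, 3 mm in height, 0.2 rad); neither tilted over 0.06 rad; handle below 0.06 rad and foot pressing on the plate with over 0.5 N; both at rest (under 0.02 m/s) (all of step 3 and linear speed of each of block, plate below 0.02 m/s); the robot touches nothing.
It fails at once if the orange-topped block is moved more than 12 mm (distance of spare from where it was at the start of the episode above 0.012 m).
It fails at once if the tape roll, C-clamp or glass dome is moved more than 15 mm (distance of any of tape, cclamp, dome from where it was at the start of the episode above 0.015 m).
It also fails if it takes over 72 s, if anything falls off the work surface, if the arm or the gripper's body presses on something with over 40 N, if the wrist force passes 120 N, or if a joint passes its speed limit or range.

## Working session

There is one attempt and no reset: what is moved stays moved. The work goes in short steps, Python scripts to look and compute and a shell command to move; the robot and the scene stay as the last step left them, time stands still between calls to the robot, and variables do not carry over. Pictures are saved under pics/ and viewed, at most 14 in all, crops included, and the job is handed in when it is done.

```bash
ls; mkdir -p pics
python3 - <<'E'
from bench import *
import cv2,numpy as np
print(read_state())
for n in("scene","side","wrist"):
    c=get_calibration(n);print(n,c)
    p,d=get_image(n);np.savez(f"pics/{n}0.npz",p=p,d=d)
    cv2.imwrite(f"pics/{n}0.png",p[...,::-1])
E
```

```text
pics
{'clock': 0.0, 'joints': array([ 1.51456122e+00,  3.85566607e-01,  6.65036056e-03, -4.94013396e-04,
       -1.19396827e+00, -2.58592821e-01]), 'joint_vel': array([-6.39434034e-04,  4.89279616e-05,  6.14076816e-04,  8.65504206e-04,
       -1.97885619e-04,  2.41208357e-03]), 'joint_efforts': array([-8.87214956e-04, -3.92293561e+01,  1.88409001e+01,  4.18623537e+00,
       -4.54081179e-03, -7.15202191e-07]), 'position': array([193.34091648, 593.7509648 , 230.22583552]), 'ee_rot': array([ 9.87621129e-01, -1.56854588e-01, -1.22946363e-04,  1.06194579e-03]), 'contact_force': array([ 0.01568622, -0.77835747,  0.05647306]), 'wrist_torque': array([-0.01222312, -0.01285144, -0.03470245]), 'grasp_force': 0.0, 'gripper_width': 85.28041278200234}
scene {'intrinsics': array([[465.539818  ,   0.        , 260.45519932],
       [  0.        , 465.539818  , 187.5458692 ],
       [  0.        ,   0.        ,   1.        ]]), 'xyz': array([1209.20084887,  385.92543529, 1020.07970542]), 'attitude': array([ 0.44250403,  0.83813427, -0.27881335, -0.15486846])}
side {'intrinsics': array([[499.68031186,   0.        , 246.80431433],
       [  0.        , 499.68031186, 193.72327122],
       [  0.        ,   0.        ,   1.        ]]), 'xyz': array([ -63.84603546, -612.83845746,  859.3774382 ]), 'attitude': array([ 0.83421034, -0.35150705,  0.17148032, -0.38875494])}
wrist {'intrinsics': array([[297.31863964,   0.        , 249.40412897],
       [  0.        , 297.31863964, 193.65277016],
       [  0.        ,   0.        ,   1.        ]]), 'xyz': array([269.1352638 , 568.85055221, 372.42871275]), 'attitude': array([-0.57953859,  0.79912344,  0.12887838, -0.09448337])}
```

View pics/scene0.png

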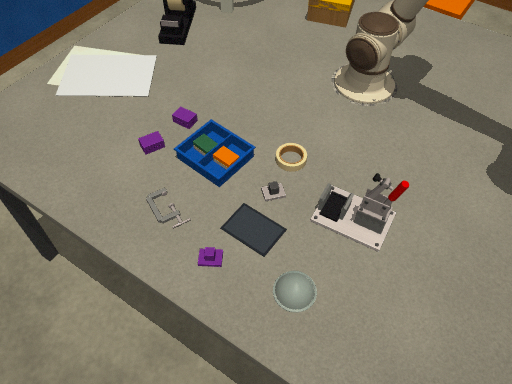

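View pics/side0.png

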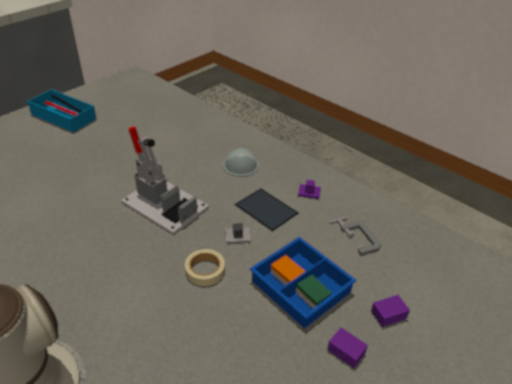

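The scene view shows the green block at about (205,144) and the orange one at (226,157) in the tray. The steel plate is at (273,190), the mat at (253,228), the jig at (353,215) with its red handle at (398,190), the tape at (291,156), the C-clamp at (167,208) and the dome at (295,291). The side view agrees: green (314,290), plate (238,233), jig (165,200).

```bash
cat > h.py <<'E'
import numpy as np,cv2
from scipy.spatial.transform import Rotation as R
from bench import *
def shot(n,save=None):
    c=get_calibration(n);p,d=get_image(n)
    if save: cv2.imwrite(f"pics/{save}.png",p[...,::-1])
    return p,d,c
def rays(c,uv,fish=False):
    K=c["intrinsics"];uv=np.atleast_2d(uv).astype(float)
    a=(uv-K[:2,2])/K[0,0]
    if fish:
        r=np.linalg.norm(a,axis=1,keepdims=True)+1e-9
        v=np.hstack([a/r*np.sin(r),np.cos(r)])
    else: v=np.hstack([a,np.ones((len(a),1))])
    return v@R.from_quat(c["attitude"]).as_matrix().T
def onplane(c,uv,z,fish=False):
    v=rays(c,uv,fish);return c["xyz"]+v*((z-c["xyz"][2])/v[:,2])[:,None]
def pts(c,uv,d,fish=False):   # depth points
    v=rays(c,uv,fish);uv=np.asarray(uv,int)
    f=R.from_quat(c["attitude"]).as_matrix()[:,2]
    return c["xyz"]+v*(d[uv[:,1],uv[:,0]]/(v@f))[:,None]
def tri(c1,p1,c2,p2,f1=False,f2=False):
    a=rays(c1,p1,f1)[0];b=rays(c2,p2,f2)[0]
    s=np.linalg.lstsq(np.c_[a,-b],c2["xyz"]-c1["xyz"],rcond=None)[0]
    x=c1["xyz"]+a*s[0];y=c2["xyz"]+b*s[1];return (x+y)/2,np.linalg.norm(x-y)
def project(c,X,fish=False):
    q=(np.atleast_2d(X)-c["xyz"])@R.from_quat(c["attitude"]).as_matrix()
    if fish:
        r=np.linalg.norm(q[:,:2],axis=1,keepdims=True);a=q[:,:2]/(r+1e-9)*np.arctan2(r,q[:,2:])
    else: a=q[:,:2]/q[:,2:]
    return a*c["intrinsics"][0,0]+c["intrinsics"][:2,2]
RNG={"green":((55,80,30),(85,255,255)),"orange":((5,180,120),(18,255,255)),"blue":((105,150,60),(125,255,255)),"purple":((135,120,50),(160,255,255)),"red":((0,180,90),(4,255,255))}
def blob(p,col,box=None):  # biggest blob: contour points, mask uv
    m=cv2.inRange(cv2.cvtColor(p,cv2.COLOR_RGB2HSV),*RNG[col])
    if box is not None:
        k=np.zeros_like(m);k[box[1]:box[3],box[0]:box[2]]=255;m&=k
    n,l,s,ce=cv2.connectedComponentsWithStats(m);i=1+np.argmax(s[1:,4])
    mm=(l==i).astype(np.uint8);co=max(cv2.findContours(mm,0,1)[0],key=len)[:,0]
    return ce[i],co,np.argwhere(mm)[:,::-1]
E
python3 - <<'E'
from h import *
np.set_printoptions(precision=1,suppress=True)
C={};
for n in("scene","side"):
    z=np.load(f"pics/{n}0.npz");C[n]=(z["p"],z["d"],get_calibration(n))
B={"scene":{"green":(180,120,230,165),"orange":(205,140,250,175),"blue":(160,110,270,190),"red":(380,170,415,210)},"side":{"green":(280,260,350,320),"orange":(260,240,320,290),"blue":(240,230,370,330),"red":(120,120,150,160)}}
for col in("green","orange","blue","red"):
    ce={}
    for n in C:
        p,d,c=C[n];e,co,uv=blob(p,col,B[n][col]);ce[n]=e
        P=pts(c,uv,d);P=P[d[uv[:,1],uv[:,0]]>0];print(col,n,e,len(uv),"depth med",np.median(P,0),P.min(0),P.max(0))
        zz={"green":34,"orange":34,"blue":42,"red":150}[col]
        print("   rect",cv2.minAreaRect(onplane(c,co,zz)[:,:2].astype(np.float32)))
    print("  tri",*tri(C["scene"][2],ce["scene"],C["side"][2],ce["side"]))
def at(n,u,v):
    p,d,c=C[n];return pts(c,[[u,v]],d)[0]
for l,n,u,v in [("plate","scene",273,187),("plate","side",238,230),("mat","scene",253,228),("mat","side",266,208),("tape","scene",281,160),("jig","scene",353,235),("jigA","scene",329,187),("jigB","scene",312,218),("jigC","scene",378,247),("jigD","scene",395,213)]:
    print(l,n,at(n,u,v))
E
```

```text
green scene [204.3 143. ] 261 depth med [ 540.2 -247.1   32.4] [ 512.3 -278.5   21. ] [ 562.9 -213.6   38.4]
   rect ((540.51416015625, -244.62533569335938), (60.97459030151367, 48.365501403808594), 81.41175079345703)
green side [313.3 289.1] 502 depth med [ 531.1 -249.    34.5] [ 507.8 -280.3   24.8] [ 561.5 -214.1   38.8]
   rect ((531.6396484375, -248.1728973388672), (63.83896255493164, 46.54640197753906), 79.66748046875)
  tri [ 536.5 -247.    28.4] 3.215408753060857
orange scene [225.2 156. ] 307 depth med [ 545.7 -168.2   32.5] [ 515.4 -200.9   17.1] [ 566.2 -133.8   37.2]
   rect ((546.2197265625, -166.43133544921875), (63.52204132080078, 50.3981819152832), 84.31884002685547)
orange side [286.6 267.9] 419 depth med [ 536.4 -169.6   34.4] [ 514.9 -201.2   27.9] [ 563.3 -138.8   38.8]
   rect ((537.3499755859375, -169.1112060546875), (59.49787139892578, 45.72356414794922), 83.38941192626953)
  tri [ 542.  -168.    28.5] 3.29246740214097
blue scene [214.4 152.6] 2278 depth med [ 557.4 -204.9   21.6] [ 460.3 -299.8   -3.6] [ 628.7 -115.4   46.7]
   rect ((553.7078247070312, -197.9
[... 401 characters left out ...]
.  282.9 135.3] [508.9 314.2 207.9]
   rect ((479.27410888671875, 295.6974182128906), (18.6052303314209, 73.55035400390625), 80.0382308959961)
red side [134.9 138.8] 138 depth med [491.3 291.5 179.5] [484.9 278.7 142.4] [501.6 304.4 208.2]
   rect ((514.2354125976562, 326.06451416015625), (120.57605743408203, 14.8004732131958), 63.84716033935547)
  tri [496.5 298.7 171.6] 0.5242755126949593
plate scene [563.4   4.4  36.4]
plate side [548.   -8.4  32.5]
mat scene [679.9  20.3  -0.6]
mat side [681.8  21.4   0.2]
tape scene [462.1 -34.3  23.4]
jig scene [558.8 244.8  10. ]
jigA scene [496.8 133.5  60.8]
jigB scene [574.2 133.4  11.6]
jigC scene [556.9 312.6  13.5]
jigD scene [434.7 304.8   8.7]
```

View pics/wrist0.png

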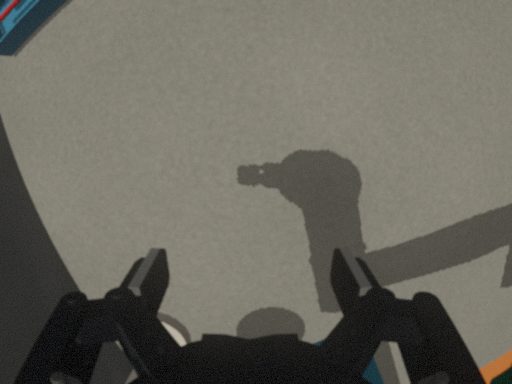

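```bash
python3 -m creep '{"translation":[[0,0,6],[3,-3,10],[8,-7,12],[13,-12,12],[18,-17,12],[23,-22,12],[28,-26,12],[30,-28,12]],"delta_rot":[[0,0,-8],[0,0,-18],[0,0,-28],[0,0,-38],[0,0,-48],[0,0,-58],[0,0,-67],[0,0,-67]],"hand":[8.5,8.5,8.5,8.5,8.5,8.5,8.5,8.5]}'; python3 -m creep '{"translation":[[0,0,0],[0,0,0]],"delta_rot":[[0,0,0],[0,0,0]],"hand":[8.5,8.5]}';python3 - <<'E'
from h import *
p,d,c=shot("wrist","w1");np.savez("pics/w1.npz",p=p,d=d,x=c["xyz"],a=c["attitude"])
print(read_state()["position"],read_state()["joints"],c["xyz"],R.from_quat(c["attitude"]).as_matrix())
E
```

```text
clock: 1.15
position: [494.6, 312.6, 351.1]
ee_rot: [0.737, -0.676, -0.0, 0.0]
contact_force: [-0.1, 0.5, 0.3]
gripper_width: 84.9
grasp_force: 0.0
clock: 1.4
position: [493.4, 314.1, 350.9]
ee_rot: [0.737, -0.676, -0.0, 0.0]
contact_force: [0.3, 0.8, -0.6]
gripper_width: 85.0
grasp_force: 0.0
[492.97414818 314.68537491 351.0604099 ] [ 8.44709082e-01  2.59480905e-01  1.22076214e-01 -3.38293877e-04
 -1.43384190e+00 -7.57429191e-01] [499.14100173 233.31977345 492.98243785] [[-0.99636535 -0.08051267 -0.02781717]
 [-0.08517679  0.94551011  0.31425395]
 [ 0.00099999  0.31548113 -0.94893132]]
```

View pics/w1.png

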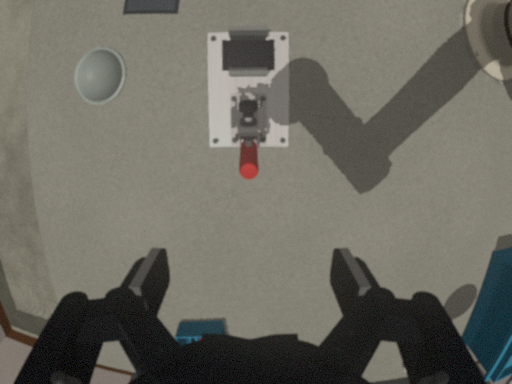

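The wrist view shows the jig's white base with corners at about (208,32), (288,32), (289,147) and (208,147). The nest is the dark patch at (249,53), the red handle's end is at (249,170) and the dome is at (100,75). Next I move towards −y for a closer second view.

```bash
python3 -m creep '{"translation":[[0,-5,0],[0,-10,-1],[0,-15,-2],[0,-20,-3],[0,-22,-4],[0,-22,-4],[0,-22,-4]],"delta_rot":[[0,0,0],[0,0,0],[0,0,0],[0,0,0],[0,0,0],[0,0,0],[0,0,0]],"hand":[8.5,8.5,8.5,8.5,8.5,8.5,8.5]}';python3 - <<'E'
from h import *
np.set_printoptions(precision=1,suppress=True)
p,d,c=shot("wrist","w2");np.savez("pics/w2.npz",p=p,d=d,x=c["xyz"],a=c["attitude"])
print(read_state()["position"],c["xyz"])
for n in("w1","w2"):
    z=np.load(f"pics/{n}.npz");c=dict(c,xyz=z["x"],attitude=z["a"]);h=cv2.cvtColor(z["p"],cv2.COLOR_RGB2HSV)
    m=cv2.inRange(h,(0,0,165),(180,60,255));m=cv2.morphologyEx(m,cv2.MORPH_CLOSE,np.ones((9,9)))
    for co in cv2.findContours(m,0,1)[0]:
        if cv2.contourArea(co)<1000: continue
        q=onplane(c,co[:,0],12,True);print(n,cv2.boundingRect(co),cv2.minAreaRect(q[:,:2].astype(np.float32)))
E
```

```text
clock: 2.33
position: [493.8, 95.6, 311.6]
ee_rot: [0.738, -0.675, 0.0, -0.0]
contact_force: [0.6, 0.3, -0.0]
gripper_width: 85.1
grasp_force: 0.0
[493.8  95.7 311.6] [499.5  14.7 453.7]
w1 (208, 32, 81, 115) ((502.7390441894531, 217.25875854492188), (127.20474243164062, 188.661865234375), 4.5360283851623535)
w2 (251, 169, 27, 106) ((455.9034423828125, 213.88427734375), (40.981346130371094, 190.6995086669922), 3.064972400665283)
w2 (194, 169, 32, 113) ((543.7847900390625, 229.34075927734375), (45.31877899169922, 205.6973419189453), 5.441329479217529)
```

View pics/w2.png

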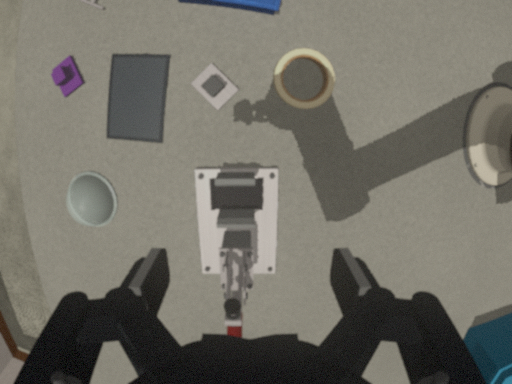

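The second view shows the jig base at (195–278, 168–274) with the nest between the cheeks near (237,193). The steel plate is at (215,86), turned about 45°, the mat is at (138,97) and the tape at (304,78).

```bash
cat > m1.py <<'E'
from h import *
np.set_printoptions(precision=2,suppress=True)
def load(n):
    z=np.load(f"pics/{n}.npz");c=dict(get_calibration("wrist"),xyz=z["x"],attitude=z["a"]);return z["p"],z["d"],c
def white(p,box,v=165):
    m=cv2.inRange(cv2.cvtColor(p,cv2.COLOR_RGB2HSV),(0,0,v),(180,60,255));k=np.zeros_like(m);k[box[1]:box[3],box[0]:box[2]]=255
    return m&k
def quad(c,uv,z):
    q=onplane(c,uv,z,True)[:,:2].astype(np.float32);r=cv2.minAreaRect(q);return r
if __name__=="__main__":
    Q={}
    for n,b in(("w1",(200,25,296,152)),("w2",(188,160,284,282))):
        p,d,c=load(n);uv=np.argwhere(white(p,b))[:,::-1];r=quad(c,uv,12);bx=cv2.boxPoints(r);print(n,r)
        bx=bx[np.argsort(np.arctan2(*(bx-bx.mean(0)).T))];Q[n]=project(c,np.c_[bx,np.full(4,12)],True),c
    for i in range(4): print("corner",Q["w1"][0][i],Q["w2"][0][i],*tri(Q["w1"][1],Q["w1"][0][i],Q["w2"][1],Q["w2"][0][i],True,True))
    p,d,c=load("w2")
    m=white(p,(185,58,245,112),120);uv=np.argwhere(m)[:,::-1];P=pts(c,uv,d,True)
    print("plate",len(uv),quad(c,uv,10),"z",np.percentile(P[:,2],[5,50,95]))
    h=cv2.cvtColor(p,cv2.COLOR_RGB2GRAY)[58:112,185:245];
    bm=(h<95).astype(np.uint8);n,l,s,ce=cv2.connectedComponentsWithStats(bm)
    for i in range(1,n):
        if s[i,4]>60:
            uv=np.argwhere(l==i)[:,::-1]+[185,58];P=pts(c,uv,d,True);print("dark",s[i],ce[i]+[185,58],quad(c,uv,36),np.percentile(P[:,2],[5,50,95]))
    # nest profile from depth, points in base neighbourhood
    v,u=np.mgrid[160:235,190:285];uv=np.c_[u.ravel(),v.ravel()];P=pts(c,uv,d,True)
    for lo,hi in((55,72),(13,18),(24,40)):
        k=P[(P[:,2]>lo)&(P[:,2]<hi)];print(lo,hi,len(k),np.percentile(k,[3,50,97],axis=0) if len(k) else "")
E
python3 m1.py
```

```text
w1 ((502.239990234375, 217.5802459716797), (128.86830139160156, 187.97889709472656), 5.203099250793457)
w2 ((501.6640625, 225.32852172851562), (129.94155883789062, 205.6973419189453), 5.441329479217529)
corner [288.27  32.09] [278.07 168.37] [446.34 117.45   9.12] 0.11390115077916334
corner [287.63 146.09] [274.66 280.72] [432.97 300.88  41.67] 1.7344144494487956
corner [209.12 146.56] [202.66 280.62] [553.36 311.66  42.82] 1.504980184431781
corner [207.1   32.65] [193.7  169.17] [575.75 129.47  10.56] 1.1702587643879818
plate 2808 ((553.1378173828125, -2.5520858764648438), (88.19965362548828, 81.35395812988281), 4.066108226776123) z [-1.81 -0.06 10.44]
dark [27 18 13 20 63] [218.08  84.86] ((544.3186645507812, -0.12254524230957031), (16.174549102783203, 26.81482696533203), 8.199090957641602) [15.87 34.82 36.69]
dark [50 42 10 12 89] [240.16 106.57] ((512.5060424804688, 26.323474884033203), (12.506963729858398, 15.465351104736328), 4.88238525390625) [-1.83 -0.41  1.35]
55 72 552 [[480.06 125.35  55.62]
 [507.62 188.48  60.8 ]
 [535.58 198.58  63.75]]
13 18 1309 [[456.31 127.59  13.15]
 [505.8  166.76  14.59]
 [557.01 221.45  17.56]]
24 40 290 [[480.74 125.13  24.38]
 [506.54 185.65  31.21]
 [534.04 226.4   39.21]]
```

```bash
python3 -m creep '{"translation":[[1,-6,0],[2,-12,0],[3,-18,-2],[4,-23,-4],[5,-26,-6],[5,-27,-7],[5,-27,-7],[5,-27,-7]],"delta_rot":[[0,0,0],[0,0,0],[0,0,0],[0,0,0],[0,0,0],[0,0,0],[0,0,0],[0,0,0]],"hand":[8.5,8.5,8.5,8.5,8.5,8.5,8.5,8.5]}';python3 - <<'E'
from m1 import *
p,d,c=shot("wrist","w3");np.savez("pics/w3.npz",p=p,d=d,x=c["xyz"],a=c["attitude"])
print(read_state()["position"],c["xyz"])
for col in("green","orange"):
    ce,co,uv=blob(p,col);P=pts(c,uv,d,True);print(col,ce,cv2.boundingRect(co),quad(c,uv,34),np.percentile(P[:,2],[5,50,95]))
E
```

```text
clock: 3.38
position: [544.1, -174.6, 242.4]
ee_rot: [0.738, -0.675, 0.001, -0.001]
contact_force: [0.6, 0.4, 0.5]
gripper_width: 84.9
grasp_force: 0.0
[ 544.07 -174.57  242.55] [ 549.67 -255.39  384.51]
green [256.27  97.94] (241, 79, 32, 41) ((539.49560546875, -252.64727783203125), (49.49555969238281, 29.83822250366211), 80.10980224609375) [32.21 33.54 34.85]Traceback (most recent call last):
  File "<stdin>", line 5, in <module>
  File "h.py", line 37, in blob
    n,l,s,ce=cv2.connectedComponentsWithStats(m);i=1+np.argmax(s[1:,4])
                                                     ~~~~~~~~~^^^^^^^^^
    return _wrapfunc(a, 'argmax', axis=axis, out=out, **kwds)
    return bound(*args, **kwds)
ValueError: attempt to get argmax of an empty sequence
```

View pics/w3.png

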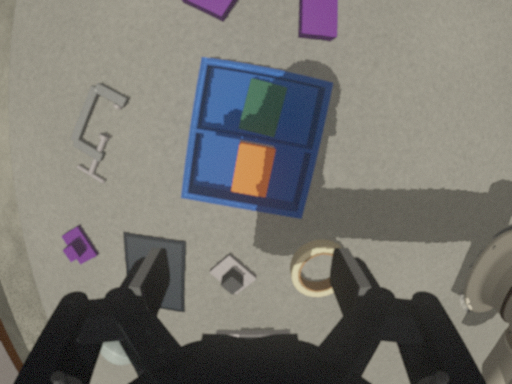

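The third view shows the tray with the green block at (263,107), partly in the arm's shadow, and the orange one at (253,168). The plate is at (232,273) with its boss at about (233,278), and the mat is at (155,270). I need wider colour limits for the shaded part.

Run:
```python
from m1 import *
p,d,c=load("w3");H=cv2.cvtColor(p,cv2.COLOR_RGB2HSV);print(H[90,262],H[125,262],H[168,253],H[110,230])
def fit(col,lo,hi,box,z):
    m=cv2.inRange(H,lo,hi);k=np.zeros_like(m);k[box[1]:box[3],box[0]:box[2]]=255;m=cv2.morphologyEx(m&k,cv2.MORPH_OPEN,np.ones((3,3)))
    uv=np.argwhere(m)[:,::-1];P=pts(c,uv,d,True);q=onplane(c,uv,z,True)
    print(col,len(uv),uv.mean(0),quad(c,uv,z),"mean",q.mean(0),"z",np.percentile(P[:,2],[5,50,95]));return uv.mean(0)
g=fit("green",(50,70,20),(90,255,255),(225,70,300,145),34)
o=fit("orange",(3,120,80),(22,255,255),(225,135,290,205),34)
m=cv2.inRange(H,(100,120,30),(128,255,255));uv=np.argwhere(m)[:,::-1];uv=uv[(uv[:,0]>170)&(uv[:,0]<345)&(uv[:,1]>50)&(uv[:,1]<225)];print("tray",quad(c,uv,42))
v,u=np.mgrid[250:300,205:262];uv=np.c_[u.ravel(),v.ravel()];P=pts(c,uv,d,True)
for z0,lo,hi in((10,7,14),(36,32,40)):
    k=(P[:,2]>lo)&(P[:,2]<hi);print("plate",z0,k.sum(),quad(c,uv[k],z0),np.median(P[k],0))
pp,dd,c2=load("w2");v,u=np.mgrid[58:112,185:245];uv=np.c_[u.ravel(),v.ravel()];P=pts(c2,uv,dd,True)
for z0,lo,hi in((10,7,14),(36,32,40)):
    k=(P[:,2]>lo)&(P[:,2]<hi);print("plate w2",z0,k.sum(),quad(c2,uv[k],z0),np.median(P[k],0))
for n,b,e in(("scene",(180,120,230,165),g),("side",(280,260,350,320),g)):
    z=np.load(f"pics/{n}0.npz");cc=get_calibration(n);m=cv2.inRange(cv2.cvtColor(z["p"],cv2.COLOR_RGB2HSV),(50,70,20),(90,255,255))
    q=np.argwhere(m[b[1]:b[3],b[0]:b[2]])[:,::-1]+[b[0],b[1]];print(n,*tri(c,e,cc,q.mean(0),True))
cv2.imwrite("pics/crop3.png",cv2.resize(p[225:310,190:345,::-1],None,fx=5,fy=5,interpolation=cv2.INTER_CUBIC))
```

```text
[ 73  82 115] [69 56 73] [ 15 151 208] [108 151 149]
green 1137 [261.04 100.39] ((533.7205200195312, -250.23721313476562), (52.63011169433594, 42.37275695800781), 79.92881774902344) mean [ 536.56 -254.15   34.  ] z [32.25 33.53 34.86]
orange 1743 [252.76 169.29] ((538.62060546875, -169.89999389648438), (63.35669708251953, 42.509063720703125), 84.18872833251953) mean [ 538.7  -170.48   34.  ] z [31.88 33.41 34.66]
tray ((540.5105590820312, -208.04171752929688), (169.62623596191406, 150.9542694091797), 84.56161499023438)
plate 10 586 ((553.0100708007812, -0.6673545837402344), (45.390384674072266, 59.48198318481445), 49.83919143676758) [556.84  -8.51   9.62]
plate 36 239 ((553.5464477539062, -1.3164691925048828), (25.302165985107422, 25.520349502563477), 51.90457534790039) [553.51  -0.91  35.33]
plate w2 10 832 ((552.9755249023438, 0.8176918029785156), (43.965633392333984, 58.72193908691406), 48.6767578125) [549.96   1.72   9.49]
plate w2 36 281 ((552.9359741210938, 0.6517105102539062), (24.016551971435547, 24.128252029418945), 52.850154876708984) [553.22   0.82  35.4 ]
scene [ 534.97 -252.89   22.99] 3.3477727237068873
side [ 534.59 -250.79   32.16] 7.634324323654545
```

View pics/crop3.png

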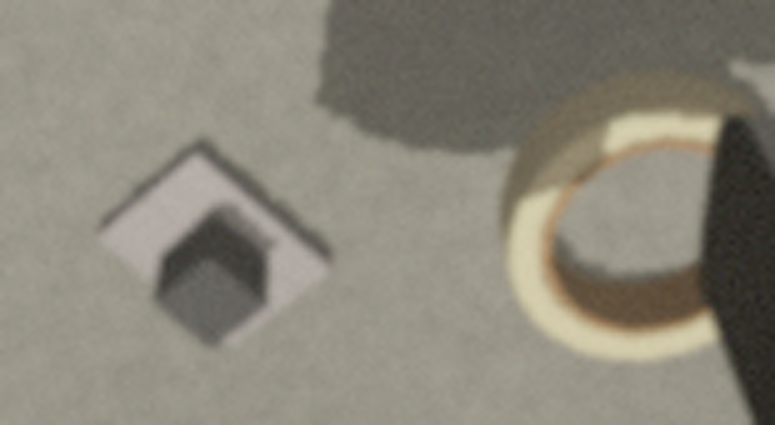

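The crop shows the plate as a diamond: bright corners at (200,145), (330,260) and (100,232), with the boss near (215,300). That is consistent with a plate x axis near −41°. Next I fit the green block by depth, so the shadow doesn't matter.

Run:
```python
from m1 import *
for n,box in(("w3",(225,65,300,145)),("w3",(225,135,290,205))):
    p,d,c=load(n);v,u=np.mgrid[box[1]:box[3],box[0]:box[2]];uv=np.c_[u.ravel(),v.ravel()];P=pts(c,uv,d,True)
    m=((P[:,2]>31)&(P[:,2]<37)).reshape(u.shape).astype(np.uint8);m=cv2.morphologyEx(m,cv2.MORPH_OPEN,np.ones((5,5)))
    k=m.ravel()>0;print(k.sum(),quad(c,uv[k],34),np.median(P[k],0))
for n,b in(("scene",(180,120,230,165)),("side",(280,260,350,320))):
    z=np.load(f"pics/{n}0.npz");c=get_calibration(n);v,u=np.mgrid[b[1]:b[3],b[0]:b[2]];uv=np.c_[u.ravel(),v.ravel()]
    H=cv2.cvtColor(z["p"],cv2.COLOR_RGB2HSV)[b[1]:b[3],b[0]:b[2]];g=cv2.inRange(H,(50,70,20),(90,255,255)).ravel()>0
    P=pts(c,uv,z["d"]);k=g&(P[:,2]>30)&(P[:,2]<38);print(n,k.sum(),cv2.minAreaRect(onplane(c,uv[k],34)[:,:2].astype(np.float32)))
```

```text
1909 ((534.268310546875, -246.0587158203125), (61.526588439941406, 44.03055191040039), 80.4421615600586) [ 534.43 -246.45   33.48]
1723 ((538.8643798828125, -169.47042846679688), (61.29997253417969, 43.8735466003418), 84.17687225341797) [ 539.   -169.96   33.43]
scene 216 ((538.8402709960938, -244.0569610595703), (61.63984680175781, 43.604740142822266), 79.59172058105469)
side 488 ((532.5551147460938, -247.5816650390625), (63.54658889770508, 45.58966827392578), 80.2752914428711)
```

```bash
python3 -m creep '{"translation":[[-0.5,-4,-4],[-0.95,-7.15,-8],[-0.95,-7.15,-13],[-0.95,-7.15,-17],[-0.95,-7.15,-20],[-0.95,-7.15,-22],[-0.95,-7.15,-22],[-0.95,-7.15,-22]],"delta_rot":[[0,0,-8],[0,0,-14.8],[0,0,-14.8],[0,0,-14.8],[0,0,-14.8],[0,0,-14.8],[0,0,-14.8],[0,0,-14.8]],"hand":[8.5,8.5,8.5,8.5,8.5,8.5,8.5,8.5]}'
```

```text
clock: 4.42
position: [535.3, -247.0, 22.8]
ee_rot: [-0.644, 0.765, -0.001, 0.001]
contact_force: [0.1, -0.4, 0.3]
gripper_width: 84.6
grasp_force: 0.0
```

```bash
python3 -m creep '{"translation":[[0,0,-0.8],[0,0,-1.5],[0,0,-1.5],[0,0,-1.5],[0,0,-1.5],[0,0,-1.5],[0,0,-1.5],[0,0,-1.5]],"delta_rot":[[0,0,0],[0,0,0],[0,0,0],[0,0,0],[0,0,0],[0,0,0],[0,0,0],[0,0,0]],"hand":[8.5,8.5,8.5,6,4,3.5,3.5,3.5]}'
```

```text
clock: 5.42
position: [534.6, -247.3, 6.8]
ee_rot: [-0.644, 0.765, -0.001, 0.0]
contact_force: [1.1, 0.4, 3.6]
gripper_width: 42.9
grasp_force: 63.0
```

```bash
python3 -m creep '{"translation":[[0,0,3],[0,0,7],[2,3,10],[5,8,10],[8,13.5,10],[11,19,10],[13.5,24.5,10],[14.5,26.7,10]],"delta_rot":[[0,0,0],[0,0,0],[0,0,0],[0,0,0],[0,0,0],[0,0,0],[0,0,0],[0,0,0]],"hand":[3.5,3.5,3.5,3.5,3.5,3.5,3.5,3.5]}';python3 -m creep '{"translation":[[0,0,0],[0,0,-4],[0,0,-7],[0,0,-7],[0,0,-7]],"delta_rot":[[0,0,0],[0,0,0],[0,0,0],[0,0,0],[0,0,0]],"hand":[3.5,3.5,3.5,3.5,3.5]}';python3 - <<'E'
from m1 import *
p,d,c=shot("wrist","w4");np.savez("pics/w4.npz",p=p,d=d,x=c["xyz"],a=c["attitude"])
print(c["xyz"],p[300:,200:300].mean((0,1)))
E
```

```text
clock: 6.42
position: [679.0, 23.0, 104.6]
ee_rot: [-0.645, 0.764, 0.001, -0.001]
contact_force: [0.3, -0.2, -2.2]
gripper_width: 43.2
grasp_force: 62.7
clock: 7.05
position: [679.6, 18.8, 37.5]
ee_rot: [-0.644, 0.765, -0.001, 0.0]
contact_force: [0.4, 0.4, -1.4]
gripper_width: 42.7
grasp_force: 62.5
[664.12 -61.11 179.58] [63.96 76.47 65.96]
```

View pics/w4.png

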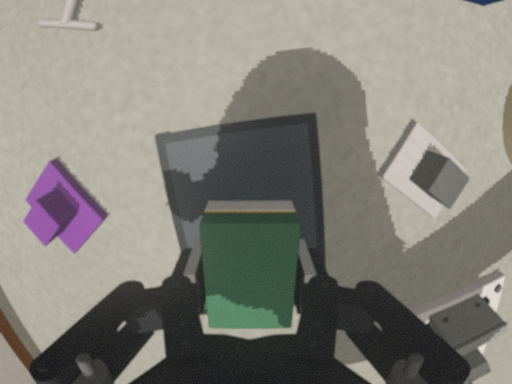

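The green block is held square between the fingers at (250,265), well within the mat outline (160–325, 115–). Now I lower and release it.

```bash
python3 -m creep '{"translation":[[0,0,-1.5],[0,0,-2.5],[0,0,-3],[0,0,-3.25],[0,0,-3.25],[0,0,-3.25]],"delta_rot":[[0,0,0],[0,0,0],[0,0,0],[0,0,0],[0,0,0],[0,0,0]],"hand":[3.5,3.5,3.5,3.5,3.5,3.5]}'
```

```text
clock: 7.85
position: [679.1, 19.8, 4.9]
ee_rot: [-0.644, 0.765, -0.0, 0.0]
contact_force: [-3.0, -0.6, 5.1]
gripper_width: 43.0
grasp_force: 63.4
```

Contact at +5 N, so the block is on the mat. I'll open, rise, make a 90° turn and look again.

```bash
python3 -m creep '{"translation":[[0,0,0],[0,0,0],[0,0,0],[0,0,2],[0,0,6],[0,0,10],[0,0,14],[0,0,16]],"delta_rot":[[0,0,0],[0,0,0],[0,0,0],[0,0,0],[0,0,0],[0,0,10],[0,0,20],[0,0,30]],"hand":[5.5,8.5,8.5,8.5,8.5,8.5,8.5,8.5]}';python3 -m creep '{"translation":[[-4,0,0],[-7,0,0],[-7,0,0],[-7,0,0],[-7,0,0],[-7,0,0],[-7,0,0]],"delta_rot":[[0,0,10],[0,0,20],[0,0,30],[0,0,40],[0,0,50],[0,0,60],[0,0,60]],"hand":[8.5,8.5,8.5,8.5,8.5,8.5,8.5]}';cat > m2.py <<'E'
from m1 import *
import sys
n=sys.argv[1];p,d,c=shot("wrist",n);np.savez(f"pics/{n}.npz",p=p,d=d,x=c["xyz"],a=c["attitude"])
s=read_state();print(s["position"],2*np.degrees(np.arctan2(s["ee_rot"][1],s["ee_rot"][0])))
H=cv2.cvtColor(p,cv2.COLOR_RGB2HSV);m=cv2.inRange(H,(50,50,15),(90,255,255));P=None
m=cv2.morphologyEx(m,cv2.MORPH_OPEN,np.ones((3,3)));k,l,st,ce=cv2.connectedComponentsWithStats(m);i=1+np.argmax(st[1:,4])
uv=np.argwhere(l==i)[:,::-1];P=pts(c,uv,d,True);zt=np.percentile(P[:,2],60);k=abs(P[:,2]-zt)<2.5
print(k.sum(),ce[i],"ztop",zt,quad(c,uv[k],float(sys.argv[2])))
E
python3 m2.py w5 32
```

```text
clock: 8.85
position: [680.4, 19.9, 168.8]
ee_rot: [0.822, -0.57, 0.002, -0.002]
contact_force: [0.6, 0.3, 0.3]
gripper_width: 84.7
grasp_force: 0.0
clock: 9.72
position: [609.3, 19.8, 165.3]
ee_rot: [0.996, -0.087, 0.001, -0.0]
contact_force: [1.1, 0.3, 0.2]
gripper_width: 85.0
grasp_force: 0.0
[609.24  19.8  165.  ] -10.001137313357532
3101 [235.15 111.99] ztop 31.6540971836386 ((677.9152221679688, 21.139047622680664), (61.45573043823242, 43.11241912841797), 79.5435562133789)
```

```bash
python3 -m creep '{"translation":[[5,0.1,-1],[6.9,0.1,-5],[6.9,0.1,-10],[6.9,0.1,-13],[6.9,0.1,-14],[6.9,0.1,-15],[6.9,0.1,-15.6],[6.9,0.1,-15.6]],"delta_rot":[[0,0,0],[0,0,0],[0,0,0],[0,0,0],[0,0,0],[0,0,0],[0,0,0],[0,0,0]],"hand":[8.5,8.5,8.5,8.5,8.5,8.5,8.5,8.5]}'
```

```text
clock: 10.78
position: [678.3, 20.9, 8.4]
ee_rot: [0.996, -0.086, 0.0, -0.0]
contact_force: [-0.2, -0.2, -0.0]
gripper_width: 84.7
grasp_force: 0.0
```

```bash
python3 -m creep '{"translation":[[0,0,0],[0,0,0],[0,0,0],[0,0,0],[0,0,0],[0,0,0]],"delta_rot":[[0,0,0],[0,0,0],[0,0,0],[0,0,0],[0,0,0],[0,0,0]],"hand":[7,5.5,5.3,5.3,5.3,5.3]}'
```

```text
clock: 11.52
position: [678.8, 21.0, 9.1]
ee_rot: [0.996, -0.086, 0.001, -0.0]
contact_force: [-1.2, 0.4, 5.4]
gripper_width: 60.8
grasp_force: 68.4
```

```bash
python3 -m creep '{"translation":[[0,0,4],[0,0,9],[-4,3,12],[-8,5,12],[-12,7,12],[-15,9,12],[-17,9,12],[-17,9,12]],"delta_rot":[[0,0,0],[0,0,-10],[0,0,-20],[0,0,-30],[0,0,-40],[0,0,-50],[0,0,-60],[0,0,-70]],"hand":[5.3,5.3,5.3,5.3,5.3,5.3,5.3,5.3]}';python3 -m creep '{"translation":[[0,0,0],[0,0,0],[0,0,0]],"delta_rot":[[0,0,-4.8],[0,0,-4.8],[0,0,-4.8]],"hand":[5.3,5.3,5.3]}'; python3 m2.py w6 150
python3 - <<'E'
from m1 import *
p,d,c=load("w2");v,u=np.mgrid[160:240,190:285];uv=np.c_[u.ravel(),v.ravel()];P=pts(c,uv,d,True)
a=np.radians(5.3);M=np.array([[np.cos(a),np.sin(a)],[-np.sin(a),np.cos(a)]])
L=np.c_[(P[:,:2]-[507.3,163.2])@M.T,P[:,2]]
for lo,hi in((0,45),(-45,0)):
    k=(L[:,2]>60)&(L[:,2]<67)&(L[:,1]>lo)&(L[:,1]<hi)&(abs(L[:,0])<33);print("cheek top",k.sum(),np.percentile(L[k],[2,50,98],axis=0))
k=(L[:,2]>11)&(L[:,2]<18)&(abs(L[:,1])<24)&(abs(L[:,0])<34);print("floor",k.sum(),np.percentile(L[k],[2,50,98],axis=0))
for x in(-20,-10,0,10,20):
    k=(abs(L[:,0]-x)<1);o=np.argsort(L[k,1]);print(x,[(round(float(y)),round(float(z))) for y,z in L[k][o][:,1:] if abs(y)<45])
E
```

```text
clock: 12.52
position: [505.4, 110.5, 127.0]
ee_rot: [0.765, -0.644, -0.001, 0.001]
contact_force: [0.4, 0.4, -1.4]
gripper_width: 60.7
grasp_force: 67.5
clock: 12.9
position: [507.6, 110.6, 127.3]
ee_rot: [0.74, -0.673, -0.0, 0.0]
contact_force: [0.4, -0.3, -3.0]
gripper_width: 60.6
grasp_force: 67.5
[507.74 110.6  127.43] -84.59840866771006
9366 [251.48 265.52] ztop 149.8355042672207 ((506.5724182128906, 108.39572143554688), (61.21779251098633, 44.52318572998047), 5.781988143920898)
cheek top 172 [[-27.04  27.08  60.05]
 [  0.42  30.49  61.45]
 [ 27.52  35.05  64.2 ]]
cheek top 203 [[-27.02 -37.58  60.09]
 [  0.37 -33.49  61.5 ]
 [ 28.04 -30.64  64.04]]
floor 1040 [[-33.87 -14.98  12.78]
 [ -1.17   4.42  14.48]
 [ 32.5   23.32  16.38]]
-20 [(-45, 0), (-43, 1), (-41, -1), (-41, 6), (-41, 11), (-40, 11), (-38, 12), (-37, 61), (-37, 24), (-36, 10), (-36, 34), (-36, 39), (-36, 50), (-36, 60), (-36, 27), (-36, 15), (-36, 43), (-35, 61), (-34, 62), (-32, 62), (-31, 63), (-27, 53), (-13, 14), (-12, 14), (-10, 15), (-9, 16), (-7, 15), (-5, 14), (-4, 16), (-2, 15), (0, 14), (1, 15), (3, 13)
[... 3277 characters left out ...]
, 33), (-36, 49), (-36, 27), (-36, 38), (-36, 44), (-36, 38), (-36, 49), (-35, 62), (-33, 61), (-32, 62), (-31, 63), (-27, 54), (-27, 53), (-13, 14), (-12, 15), (-11, 15), (-9, 15), (-7, 14), (-5, 14), (-5, 13), (-4, 14), (-4, 14), (-2, 14), (-2, 14), (0, 14), (0, 12), (1, 15), (1, 15), (3, 15), (3, 13), (4, 15), (5, 14), (6, 15), (7, 13), (8, 15), (10, 14), (12, 12), (13, 14), (15, 13), (17, 13), (18, 14), (20, 13), (21, 16), (23, 14), (24, 30), (24, 41), (24, 45), (24, 25), (24, 37), (24, 41), (24, 49), (24, 16), (24, 32), (24, 52), (24, 24), (25, 19), (25, 54), (26, 56), (26, 58), (27, 60), (28, 62), (28, 57), (28, 61), (29, 64), (30, 62), (31, 63), (31, 62), (33, 62), (33, 61), (35, 60)]
```

```bash
python3 -m creep '{"translation":[[0.05,3,0],[0.05,5.3,-2],[0.05,5.3,-4],[0.05,5.3,-5.5],[0.05,5.3,-6.2],[0.05,5.3,-6.8],[0.05,5.3,-7],[0.05,5.3,-7]],"delta_rot":[[0,0,0],[0,0,0],[0,0,0],[0,0,0],[0,0,0],[0,0,0],[0,0,0],[0,0,0]],"hand":[5.3,5.3,5.3,5.3,5.3,5.3,5.3,5.3]}';python3 m2.py w7 80
```

```text
clock: 13.95
position: [508.7, 163.8, 58.1]
ee_rot: [0.739, -0.673, 0.0, -0.0]
contact_force: [0.1, -0.5, -2.0]
gripper_width: 60.3
grasp_force: 67.5
[508.79 163.86  58.24] -84.63781498184476
9064 [253.15 265.9 ] ztop 80.61113965008614 ((507.42486572265625, 162.16061401367188), (61.7465705871582, 44.89297866821289), 5.3014726638793945)
```

View pics/w7.png

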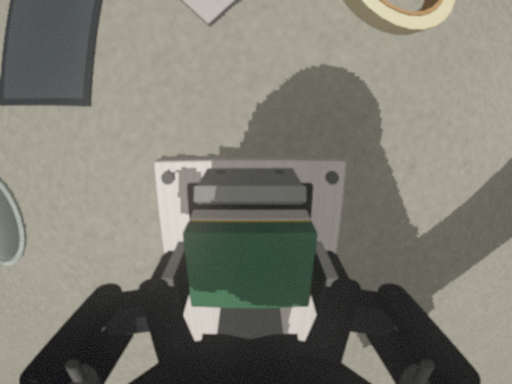

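The block sits centred on the nest: block columns 186–318 against cheek columns 188–313. It is already inside the cheek flare with no side force, so I keep lowering.

```bash
python3 -m creep '{"translation":[[0,0,-0.7],[0,0,-1.4],[0,0,-2],[0,0,-2.6],[0,0,-3],[0,0,-3.3],[0,0,-3.3]],"delta_rot":[[0,0,0],[0,0,0],[0,0,0],[0,0,0],[0,0,0],[0,0,0],[0,0,0]],"hand":[5.3,5.3,5.3,5.3,5.3,5.3,5.3]}'
```

```text
clock: 14.88
position: [508.4, 163.7, 24.6]
ee_rot: [0.739, -0.673, -0.0, 0.0]
contact_force: [-0.3, 0.0, -2.0]
gripper_width: 60.8
grasp_force: 67.5
```

```bash
python3 -m creep '{"translation":[[0,0,-0.1],[0,0,-0.2],[0,0,-0.25],[0,0,-0.3],[0,0,-0.3]],"delta_rot":[[0,0,0],[0,0,0],[0,0,0],[0,0,0],[0,0,0]],"hand":[5.3,5.3,5.3,5.3,5.3]}'
```

```text
clock: 15.5
position: [508.5, 163.8, 22.1]
ee_rot: [0.739, -0.673, 0.0, -0.0]
contact_force: [-0.9, 0.7, 0.5]
gripper_width: 60.8
grasp_force: 67.9
```

```bash
python3 -m creep '{"translation":[[0,0,-0.05],[0,0,-0.1],[0,0,-0.1],[0,0,-0.1]],"delta_rot":[[0,0,0],[0,0,0],[0,0,0],[0,0,0]],"hand":[5.3,5.3,5.3,5.3]}'
```

```text
clock: 16.0
position: [508.5, 163.8, 22.1]
ee_rot: [0.739, -0.673, 0.0, -0.0]
contact_force: [-4.0, 0.1, 8.3]
gripper_width: 60.6
grasp_force: 68.8
```

```bash
python3 -m creep '{"translation":[[0,0,0],[0,0,0],[0,0,0],[0,0,2],[0,0,7],[0,-3,12],[0,-6,17],[0,-8,20]],"delta_rot":[[0,0,0],[0,0,0],[0,0,0],[0,0,0],[0,0,0],[0,0,0],[0,0,0],[0,0,0]],"hand":[6.5,8.5,8.5,8.5,8.5,8.5,8.5,8.5]}';python3 -m creep '{"translation":[[0,0,0],[0,0,0]],"delta_rot":[[0,0,0],[0,0,0]],"hand":[8.5,8.5]}';python3 m2.py w8 45;python3 - <<'E'
from m1 import *
p,d,c=load("w8");v,u=np.mgrid[0:250,130:380];uv=np.c_[u.ravel(),v.ravel()];P=pts(c,uv,d,True)
a=np.radians(5.3);M=np.array([[np.cos(a),np.sin(a)],[-np.sin(a),np.cos(a)]])
L=np.c_[(P[:,:2]-[507.3,163.2])@M.T,P[:,2]]
for lo,hi in((0,45),(-45,0)):
    k=(L[:,2]>61)&(L[:,2]<67)&(L[:,1]>lo)&(L[:,1]<hi)&(abs(L[:,0])<33);print("cheek",k.sum(),np.percentile(L[k],[2,50,98],axis=0))
k=(L[:,2]>20)&(L[:,2]<56)&(L[:,1]>22)&(L[:,1]<30)&(abs(L[:,0])<25);print("inner+",np.median(L[k],0))
k=(L[:,2]>20)&(L[:,2]<56)&(L[:,1]<-30)&(L[:,1]>-40)&(abs(L[:,0])<25);print("outer-",np.median(L[k],0))
k=(L[:,2]>43)&(L[:,2]<48)&(abs(L[:,1])<24)&(abs(L[:,0])<36);print("block",np.percentile(L[k],[1,50,99],axis=0))
E
```

```text
clock: 17.0
position: [509.1, 82.9, 223.6]
ee_rot: [0.739, -0.673, 0.001, -0.002]
contact_force: [0.5, 0.3, -0.2]
gripper_width: 84.8
grasp_force: 0.0
clock: 17.25
position: [507.9, 83.7, 219.8]
ee_rot: [0.739, -0.673, -0.001, 0.001]
contact_force: [0.4, 0.5, -0.2]
gripper_width: 85.0
grasp_force: 0.0
[507.75  83.86 219.38] -84.6343476843181
1615 [242.57 236.14] ztop 44.75947870685976 ((507.3639221191406, 162.74249267578125), (61.429683685302734, 41.57925796508789), 5.411556243896484)Traceback (most recent call last):
  File "<stdin>", line 6, in <module>
    return _quantile_unchecked(
        a, q, axis, out, overwrite_input, method, keepdims, weights)
    return _ureduce(a,
                    func=_quantile_ureduce_func,
    ...<5 lines>...
                    overwrite_input=overwrite_input,
                    method=method)
    r = func(a, **kwargs)
    result = _quantile(arr,
                       quantiles=q,
    ...<2 lines>...
                       out=out,
                       weights=wgt)
    slices_having_nans = np.isnan(arr[-1, ...])
                                  ~~~^^^^^^^^^
IndexError: index -1 is out of bounds for axis 0 with size 0
```

```bash
python3 -m creep '{"translation":[[2,-1,0],[5,-2,0],[8,-3,-1],[8.4,-3.9,-3],[8.4,-3.9,-5],[8.4,-3.9,-5.4],[8.4,-3.9,-5.4],[8.4,-3.9,-5.4]],"delta_rot":[[0,0,-10],[0,0,-20],[0,0,-30],[0,0,-40],[0,0,-46.2],[0,0,-46.2],[0,0,-46.2],[0,0,-46.2]],"hand":[8.5,8.5,8.5,8.5,8.5,8.5,8.5,8.5]}';cat > m3.py <<'E'
from m1 import *
import sys
n=sys.argv[1];p,d,c=shot("wrist",n);np.savez(f"pics/{n}.npz",p=p,d=d,x=c["xyz"],a=c["attitude"])
s=read_state();print(s["position"],2*np.degrees(np.arctan2(s["ee_rot"][1],s["ee_rot"][0])))
v,u=np.mgrid[0:384,0:512];uv=np.c_[u.ravel(),v.ravel()];P=pts(c,uv,d,True)
near=np.linalg.norm(P[:,:2]-[float(sys.argv[2]),float(sys.argv[3])],axis=1)<45;base=float(sys.argv[4])
for z0 in(10,36):
    k=near&(abs(P[:,2]-z0-base)<3.5);m=k.reshape(u.shape).astype(np.uint8);m=cv2.morphologyEx(m,cv2.MORPH_OPEN,np.ones((5,5)));k=m.ravel()>0
    if k.sum()>10: print(z0,k.sum(),uv[k].mean(0),quad(c,uv[k],z0+base),"z",np.median(P[k,2]))
E
python3 m3.py w9 553 0 0
```

```text
clock: 18.3
position: [592.9, 45.2, 167.6]
ee_rot: [-0.417, 0.909, -0.0, 0.001]
contact_force: [0.6, -0.4, 0.4]
gripper_width: 84.8
grasp_force: 0.0
[592.91  45.14 167.72] 229.2344298487856
10 1744 [249.33 119.18] ((553.251953125, 0.3858985900878906), (42.86301803588867, 57.56034851074219), 49.2796516418457) z 9.464341873262015
36 664 [249.41 122.39] ((553.364990234375, 0.8222751617431641), (23.219205856323242, 23.03082275390625), 49.21889114379883) z 35.47266597245539
```

```bash
python3 -m creep '{"translation":[[-2,-2.2,0],[-3.85,-4.4,-3],[-3.85,-4.4,-7],[-3.85,-4.4,-10],[-3.85,-4.4,-12.5],[-3.85,-4.4,-14],[-3.85,-4.4,-15],[-3.85,-4.4,-15]],"delta_rot":[[0,0,0],[0,0,0],[0,0,0],[0,0,0],[0,0,0],[0,0,0],[0,0,0],[0,0,0]],"hand":[5,5,5,5,5,5,5,5]}'; python3 -m creep '{"translation":[[0,0,-0.3],[0,0,-0.5],[0,0,-0.5]],"delta_rot":[[0,0,0],[0,0,0],[0,0,0]],"hand":[5,5,5]}'
```

```text
clock: 19.35
position: [554.1, 0.8, 16.7]
ee_rot: [-0.416, 0.909, -0.0, -0.0]
contact_force: [0.4, -0.4, 0.8]
gripper_width: 50.0
grasp_force: 0.0
clock: 19.73
position: [554.1, 0.8, 12.0]
ee_rot: [-0.416, 0.909, -0.0, 0.0]
contact_force: [0.6, 0.6, 1.1]
gripper_width: 50.3
grasp_force: 0.0
```

```bash
python3 -m creep '{"translation":[[0,0,0],[0,0,0],[0,0,0],[0,0,0],[0,0,0],[0,0,0]],"delta_rot":[[0,0,0],[0,0,0],[0,0,0],[0,0,0],[0,0,0],[0,0,0]],"hand":[4,3,2,1.6,1.6,1.6]}'
```

```text
clock: 20.48
position: [554.2, 0.9, 12.2]
ee_rot: [-0.416, 0.909, -0.0, 0.0]
contact_force: [-1.0, 1.3, 4.4]
gripper_width: 22.9
grasp_force: 60.4
```

```bash
python3 -m creep '{"translation":[[0,0,3],[0,0,7],[-2,4,11],[-3.5,7,11],[-4.57,10.9,11],[-4.57,10.9,11],[-4.57,10.9,11],[-4.57,10.9,11]],"delta_rot":[[0,0,0],[0,0,10],[0,0,20],[0,0,30],[0,0,40],[0,0,46.1],[0,0,46.1],[0,0,46.1]],"hand":[1.6,1.6,1.6,1.6,1.6,1.6,1.6,1.6]}';python3 m3.py w10 508 109 110
```

```text
clock: 21.48
position: [507.9, 109.3, 121.1]
ee_rot: [0.738, -0.675, -0.0, 0.001]
contact_force: [0.1, 0.1, -2.2]
gripper_width: 22.8
grasp_force: 59.8
[508.05 109.24 121.26] -84.86021515788424
10 2770 [249.8  226.38] ((507.63031005859375, 96.98114776611328), (56.96685028076172, 21.069751739501953), 5.05319881439209) z 118.43469624704807
36 2371 [249.99 272.42] ((505.82232666015625, 107.4709243774414), (47.3117561340332, 24.20977210998535), 5.0168538093566895) z 144.5082322343564
```

View pics/w10.png

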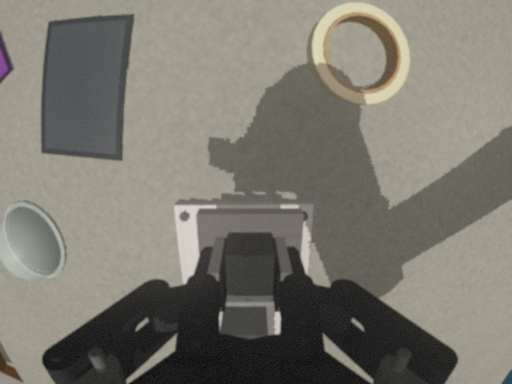

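The plate is held level: its front edge is at row 212, columns 197–307, and the boss is between the pads at (250,270). Now I take it over the nest and lower it.

```bash
python3 -m creep '{"translation":[[0.05,3,0],[0.05,5.35,-1],[0.05,5.35,-2.5],[0.05,5.35,-3.5],[0.05,5.35,-4.2],[0.05,5.35,-4.8],[0.05,5.35,-5.2],[0.05,5.35,-5.2]],"delta_rot":[[0,0,0.2],[0,0,0.2],[0,0,0.2],[0,0,0.2],[0,0,0.2],[0,0,0.2],[0,0,0.2],[0,0,0.2]],"hand":[1.6,1.6,1.6,1.6,1.6,1.6,1.6,1.6]}';python3 m3.py w11 508 162 58
```

```text
clock: 22.52
position: [508.7, 163.1, 69.7]
ee_rot: [0.74, -0.673, -0.0, 0.0]
contact_force: [0.1, -0.3, -1.7]
gripper_width: 22.8
grasp_force: 59.8
[508.9  163.26  69.93] -84.53663564997312
10 2791 [249.9  226.33] ((508.4983825683594, 151.04713439941406), (57.13954162597656, 21.152565002441406), 5.382267475128174) z 66.99792521391174
36 2445 [249.05 271.9 ] ((507.53271484375, 161.68186950683594), (49.36671447753906, 24.338314056396484), 5.248891830444336) z 93.0148626469549
```

View pics/w11.png

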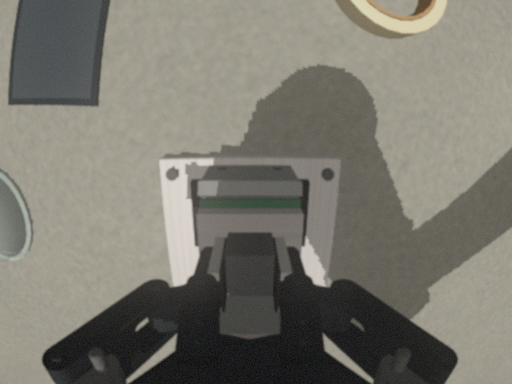

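The plate (columns 195–307) lies in line with the cheeks (196–306), with the block's green edge visible at (250,203) and no side force. I continue down.

```bash
python3 -m creep '{"translation":[[0,0,-0.3],[0,0,-0.6],[0,0,-0.8],[0,0,-0.95],[0,0,-1.1],[0,0,-1.15],[0,0,-1.15]],"delta_rot":[[0,0,0],[0,0,0],[0,0,0],[0,0,0],[0,0,0],[0,0,0],[0,0,0]],"hand":[1.6,1.6,1.6,1.6,1.6,1.6,1.6]}'
```

```text
clock: 23.45
position: [508.8, 163.3, 58.3]
ee_rot: [0.74, -0.673, 0.0, -0.0]
contact_force: [0.0, -0.3, -2.5]
gripper_width: 23.0
grasp_force: 59.8
```

```bash
python3 -m creep '{"translation":[[0,0,-0.05],[0,0,-0.1],[0,0,-0.15],[0,0,-0.15],[0,0,-0.15]],"delta_rot":[[0,0,0],[0,0,0],[0,0,0],[0,0,0],[0,0,0]],"hand":[1.6,1.6,1.6,1.6,1.6]}'
```

```text
clock: 24.08
position: [508.8, 163.3, 57.1]
ee_rot: [0.74, -0.673, 0.0, -0.0]
contact_force: [-1.3, -0.8, 1.9]
gripper_width: 23.1
grasp_force: 60.4
```

```bash
python3 -m creep '{"translation":[[0,0,-0.05],[0,0,-0.05],[0,0,-0.05],[0,0,-0.05]],"delta_rot":[[0,0,0],[0,0,0],[0,0,0],[0,0,0]],"hand":[1.6,1.6,1.6,1.6]}';python3 -m creep '{"translation":[[0,0,0],[0,0,0],[0,0,0],[0,0,1],[0,0,4],[0,0,9],[0,-3,14],[0,-6,17]],"delta_rot":[[0,0,0],[0,0,0],[0,0,0],[0,0,0],[0,0,0],[0,0,0],[0,0,0],[0,0,0]],"hand":[3,4,4,4,4,4,4,4]}';python3 -m creep '{"translation":[[0,-1,0],[0,-2,0],[0,-2,0]],"delta_rot":[[0,0,0],[0,0,0],[0,0,0]],"hand":[4,2,0]}';python3 m3.py w12 508 163 45;python3 - <<'E'
from m1 import *
for n in("scene","side"):
    p,d,c=shot(n,n+"1");np.savez(f"pics/{n}1.npz",p=p,d=d)
S={}
for n,b in(("scene",(380,165,415,210)),("side",(120,118,152,165))):
    z=np.load(f"pics/{n}0.npz");c=get_calibration(n);H=cv2.cvtColor(z["p"],cv2.COLOR_RGB2HSV);m=cv2.inRange(H,(0,150,60),(6,255,255))|cv2.inRange(H,(174,150,60),(180,255,255))
    uv=np.argwhere(m[b[1]:b[3],b[0]:b[2]])[:,::-1]+[b[0],b[1]];t=uv[uv[:,1]<=np.percentile(uv[:,1],6)].mean(0);lo=uv[uv[:,1]>=np.percentile(uv[:,1],94)].mean(0);S[n]=(c,t,lo);print(n,t,lo,len(uv))
    P=pts(c,uv,z["d"]);print(np.percentile(P,[3,50,97],axis=0))
print("top",*tri(S["scene"][0],S["scene"][1],S["side"][0],S["side"][1]));print("low",*tri(S["scene"][0],S["scene"][2],S["side"][0],S["side"][2]))
E
```

```text
clock: 24.58
position: [508.9, 163.3, 57.2]
ee_rot: [0.74, -0.673, 0.0, -0.0]
contact_force: [-3.7, 0.2, 6.4]
gripper_width: 22.9
grasp_force: 60.9
clock: 25.58
position: [509.6, 103.1, 230.0]
ee_rot: [0.74, -0.672, 0.001, -0.002]
contact_force: [0.3, -0.8, -0.1]
gripper_width: 39.7
grasp_force: 0.0
clock: 25.95
position: [508.1, 82.8, 225.1]
ee_rot: [0.74, -0.673, -0.001, 0.001]
contact_force: [0.8, 0.2, -0.5]
gripper_width: 4.1
grasp_force: 0.0
[508.32  83.18 225.09] -84.54572363954411
10 749 [239.26 230.94] ((508.1181335449219, 156.29991149902344), (58.177574157714844, 30.149126052856445), 5.758852005004883) z 54.51726745570795
36 117 [249.04 250.98] ((499.320556640625, 162.90823364257812), (6.681316375732422, 20.310176849365234), 5.306701183319092) z 80.59896368873564
scene [403.93 181.36] [392.   198.81] 203
[[492.24 284.39 139.81]
 [503.98 298.61 179.42]
 [508.49 311.76 204.91]]
side [132.08 127.46] [138.5 151.4] 163
[[485.14 281.1  143.9 ]
 [491.27 291.35 178.04]
 [499.31 303.56 205.1 ]]
top [494.4  301.37 204.31] 0.6810858879870267
low [497.9  292.91 135.63] 1.440021539352695
```

The plate is seated: its top is at 54.5 and the boss at 80.6, against 55 and 81 expected. Red handle pixels triangulate to a top at (494, 301, 204), which agrees with a 1.27 rad handle hinged at (497, 284, 112). I move the closed fingers in behind it.

```bash
python3 -m creep '{"translation":[[-0.2,5,0],[-0.5,10,0],[-0.9,15,0],[-1.1,19,0],[-1.15,20.3,0],[-1.15,20.3,-1],[-1.15,20.3,-2.7],[-1.15,20.3,-2.7]],"delta_rot":[[0,0,0],[0,0,0],[0,0,0],[0,0,0],[0,0,0],[0,0,0],[0,0,0],[0,0,0]],"hand":[0,0,0,0,0,0,0,0]}'
```

```text
clock: 27.1
position: [496.4, 284.2, 197.5]
ee_rot: [0.739, -0.673, -0.0, 0.002]
contact_force: [-0.3, -0.9, 0.1]
gripper_width: 0.3
grasp_force: 0.5
```

```bash
python3 -m creep '{"translation":[[0,0.5,0],[-0.05,1,-0.2],[-0.1,1.7,-0.6],[-0.2,2.5,-1],[-0.25,3.2,-1.5],[-0.35,3.85,-2],[-0.4,4.4,-2.6],[-0.45,4.9,-3.25]],"delta_rot":[[0,0,0],[0,0,0],[0,0,0],[0,0,0],[0,0,0],[0,0,0],[0,0,0],[0,0,0]],"hand":[0,0,0,0,0,0,0,0]}'
```

```text
clock: 28.1
position: [494.1, 335.7, 169.7]
ee_rot: [0.74, -0.673, 0.001, -0.002]
contact_force: [-1.7, 0.0, 8.9]
gripper_width: 0.0
grasp_force: 3.5
```

```bash
python3 -m creep '{"translation":[[-0.05,0.5,-0.65],[-0.1,0.95,-1.35],[-0.1,1.3,-2],[-0.15,1.6,-2.75],[-0.2,1.8,-3.5],[-0.2,1.9,-4.2],[-0.2,1.9,-4.6],[-0.2,1.9,-4.7]],"delta_rot":[[0,0,0],[0,0,0],[0,0,0],[0,0,0],[0,0,0],[0,0,0],[0,0,0],[0,0,0]],"hand":[0,0,0,0,0,0,0,0]}'
```

```text
clock: 29.1
position: [492.4, 357.4, 123.5]
ee_rot: [0.74, -0.672, -0.0, -0.005]
contact_force: [-4.7, 4.0, 10.7]
gripper_width: 0.1
grasp_force: 5.2
```

```bash
python3 -m creep '{"translation":[[0,0,-0.1],[0,0,-0.2],[0,0,-0.25],[0,0,-0.25]],"delta_rot":[[0,0,0],[0,0,0],[0,0,0],[0,0,0]],"hand":[0,0,0,0]}'
```

```text
clock: 29.6
position: [492.4, 357.6, 122.0]
ee_rot: [0.74, -0.672, -0.0, -0.005]
contact_force: [-6.1, 4.6, 12.2]
gripper_width: -0.1
grasp_force: 6.3
```

```bash
python3 -m creep '{"translation":[[0,0,-0.15],[0,0,-0.3],[0,0,-0.3],[0,0,-0.3]],"delta_rot":[[0,0,0],[0,0,0],[0,0,0],[0,0,0]],"hand":[0,0,0,0]}'
```

```text
clock: 30.1
position: [492.6, 357.6, 121.7]
ee_rot: [0.741, -0.672, -0.0, -0.006]
contact_force: [-8.9, 3.2, 23.5]
gripper_width: 0.3
grasp_force: 11.7
```

That is the hard stop: the force rose to 23 N while z hardly moved. I retreat and check.

```bash
python3 -m creep '{"translation":[[0,0,0.5],[0,0,3],[0,0,8],[0,0,13],[0,5,16],[0,10,18],[0,15,18],[0,15,18]],"delta_rot":[[0,0,0],[0,0,0],[0,0,0],[0,0,0],[0,0,0],[0,0,0],[0,0,0],[0,0,0]],"hand":[0,0,0,0,0,0,0,0]}';python3 - <<'E'
from m1 import *
ims=[]
for n,b in(("scene",(300,150,420,260)),("side",(100,110,230,240)),("wrist",None)):
    p,d,c=shot(n);H=cv2.cvtColor(p,cv2.COLOR_RGB2HSV);m=cv2.inRange(H,(0,150,60),(6,255,255))|cv2.inRange(H,(174,150,60),(180,255,255))
    f=n=="wrist";uv=np.argwhere(m)[:,::-1]
    if b: uv=uv[(uv[:,0]>b[0])&(uv[:,0]<b[2])&(uv[:,1]>b[1])&(uv[:,1]<b[3])];ims.append(cv2.resize(p[b[1]:b[3],b[0]:b[2]],(390,390)))
    P=pts(c,uv,d,f);P=P[(P[:,0]>450)&(P[:,0]<540)]
    if len(P): print(n,len(P),np.percentile(P,[3,50,97],axis=0))
    if f:
        P=P[P[:,2]>115]; print("handle slope rad",np.polyfit(P[:,1],P[:,2],1)[0] if len(P)>5 else None)
cv2.imwrite("pics/fin.png",np.hstack(ims)[...,::-1])
E
```

```text
clock: 31.1
position: [490.2, 506.8, 292.1]
ee_rot: [0.741, -0.672, -0.0, 0.001]
contact_force: [-1.1, 0.5, 0.1]
gripper_width: -0.3
grasp_force: 0.0
scene 204 [[487.52 311.65 106.85]
 [498.62 338.03 117.93]
 [505.01 364.56 122.38]]
side 123 [[479.73 308.27 112.6 ]
 [486.25 335.99 119.67]
 [494.36 369.6  123.27]]
wrist 898 [[481.48 315.35 116.5 ]
 [490.43 346.54 120.11]
 [498.94 374.9  122.17]]
handle slope rad 0.22559018318387086
```

View pics/fin.png

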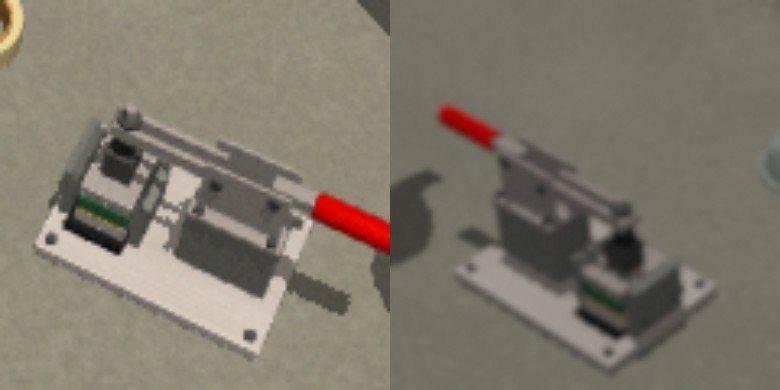

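Both views show the handle level and the bar over the boss. The slope figure is contaminated by edge pixels, so I redo it robustly along the top face.

Run:
```python
from m1 import *
p,d,c=shot("wrist","w13");H=cv2.cvtColor(p,cv2.COLOR_RGB2HSV);m=cv2.inRange(H,(0,150,60),(6,255,255))|cv2.inRange(H,(174,150,60),(180,255,255))
uv=np.argwhere(m)[:,::-1];P=pts(c,uv,d,True);P=P[(P[:,2]>100)&(P[:,0]>450)&(P[:,0]<530)]
for y in range(310,381,7):
    k=P[(abs(P[:,1]-y)<3.5)];print(y,len(k),np.percentile(k[:,2],[50,90]) if len(k) else "")
v,u=np.mgrid[0:384,0:512];q=np.c_[u.ravel(),v.ravel()];P=pts(c,q,d,True);a=np.radians(5.3);L=np.c_[(P[:,:2]-[508,163.3])@np.array([[np.cos(a),-np.sin(a)],[np.sin(a),np.cos(a)]]),P[:,2]]
for y in range(-12,60,6):
    k=L[(abs(L[:,0])<8)&(abs(L[:,1]-y)<3)&(L[:,2]>90)];print("bar",y,len(k),np.median(k[:,2]) if len(k) else "")
```

```text
310 10 [118.77 119.91]
317 91 [120.32 121.84]
324 92 [119.9  121.46]
331 94 [120.05 121.85]
338 94 [120.   121.33]
345 98 [120.3  121.53]
352 98 [120.27 121.52]
359 101 [120.07 121.6 ]
366 105 [120.21 121.52]
373 104 [119.78 121.22]
380 12 [118.92 119.48]
bar -12 0 
bar -6 0 
bar 0 0 
bar 6 0 
bar 12 0 
bar 18 0 
bar 24 0 
bar 30 0 
bar 36 0 
bar 42 0 
bar 48 0 
bar 54 0
```

The handle's top face is level, constant to within 0.5 mm over 55 mm. The clamp is shut and the robot is clear, so I hand in.

```bash
python3 -c "
from bench import *
print(job_done())"
```

```text
the job is handed in; nothing more can be done
None
```

I handed the job in at about 31 s on the robot's clock: the block and plate are seated in the nest, the handle's top face measured level at its hard stop, and the robot is clear; foot force on the boss was not measured, and no verdict came back.

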